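# Nest the jar lids upside down in the drawer and shut it

### The arm

A 7-joint arm with a two-finger parallel gripper is mounted at the origin on the work surface. World frame = base frame: x ahead of the robot, y to its left, z up, the work surface at z = 0. Lengths are in m, angles in rad, forces in N, time in s.
With the tool pointing down it reaches from about 0.4 to 0.85 m from the base axis. Payload 6.9 kg.
Tool frame: the origin (TCP) lies midway between the tips of the shut fingers; the grasp point (between the pads) lies behind it (ctrl.pinch_z is the z of the grasp point in the tool frame, in m); z points along the fingers, y is the direction in which the jaws open and shut (so a half turn about z gives the same grasp; the last joint's range is limited). The gripper opens to 85 mm and grips with 20 to 120 N. Pads are 22 mm wide; open, the fingers measure 114 mm over their backs; the gripper's body (76 mm by 85 mm) begins 54 mm behind the grasp point. The pads swing forward as they close: fully open they stand 13 mm farther back than shut.
Start: joints at [-1.014, 0.507, -0.238, 1.5, 0.126, 1.149, -0.155], TCP at [0.272, 0.563, 0.231] pointing down, gripper open.
Joint ranges: [-3.08, 3.08], [-0.24, 2.05], [-1.43, 1.35], [0, 2.5], [-1.52, 4.66], [0.17, 1.96], [-2.89, 2.89]. Speed limits (rad/s): [2.39, 2.39, 3.14, 3.14, 3.14, 3.14, 3.14].

### API

Orientations are given as a unit quaternion [w, x, y, z].
In Python, from station import ctrl, get_state, vision, ticket, models gives the robot as it stands. Calls block until the motion is done:
- ctrl.movep(position, orientation): joint-space move of the TCP to a pose.
- ctrl.movel(position, frame=None, max_speed=0.15): straight line of the TCP; frame=None keeps the orientation; max_speed is the mean speed in m/s.
- ctrl.set_joints(angles): joint-space move.
- ctrl.ungrasp() and ctrl.close_gripper(force=None): open the fingers fully, or close them until they stop; force is the grip in N (None keeps the last).
- ctrl.pause(seconds).
- ctrl.ik(position, orientation): joint angles nearest the present ones, or None.
- get_state(): the state.
- vision.grab_frame(name): name is "side" or "top" or "wrist"; returns (picture, depth): 384x512x3 uint8, blue, green, red; 384x512 float32, m along the optical axis (not along the pixel's ray), 0 where there is no reading.
- vision.camera_info(name): a dict with "mtx" (3x3 intrinsics, pixels), "dist_coeffs" ([k1, k2, p1, p2, k3] as OpenCV has them; the pictures are not rectified), "R" (3x3) and "t" (3): a world point X has camera coordinates R X + t; the wrist camera has in their place "hand_eye" (4x4, takes a point from camera to tool coordinates, whose origin is the TCP and whose axes are the flange's). Camera axes: x right, y down, z forward; pixel columns grow to the right and rows downward; lengths in m; the calibration is good to about 2 mm. A picture is of the moment at which its call begins: read the wrist's pose just before it. camera_info takes no time and is no camera call.
A pose or a line that the arm cannot do raises ctrl.Unreachable and nothing moves.
- ticket.close_job(): hands the job in, once; it reports no verdict.
Trained networks look in the newest picture that a camera, given by its name, has taken for a name from the list of things; names that differ only in an ending like _2 or _b are one class to them, and where a whole thing is asked for, a point or a joint stands for the part that bears it (a point fixed in the world has none). Each returns a list of dicts, best first, with "p" (0 to 1); they miss things now and then, are a little off and sometimes report something else, mostly with a low value. They report only what shows in the picture. A call takes as long as a camera call. They do not tell look-alikes from the thing itself.
- models.recognise(camera, target): "point" ([column, row] in pixels, amid what is visible of it).
- models.masks_of(camera, target): "mask" (384x512 bool, what is visible of it) and "point" ([column, row] in pixels, amid what is visible of it).
The state is a dict: "time": time; "qpos": joint angles; "qd": joint speeds; "tau": joint torques, N m; "tcp_pos": TCP position; "eef_rot": TCP orientation; "contact_force": force on the tool from outside, world axes, zero at the start; "wrist_torque": the same for the moment, N m; "width": finger opening in m.
Only numpy, scipy, OpenCV 4.12 (cv2) and the standard library are available. Lean on these libraries where they do the work, as an engineer would, in place of code of your own. Each camera call takes 0.05 s, during which the arm holds its last target. There are 200 camera calls.

### The job

Put the jar lids away for the move: in the open drawer, stack all the domed jar lids that lie on the desk, upside down as they are, the first one seated in the wooden ring and each next one seated in the one below, and then seat the round-bottomed steel weight in the mouth of the top lid. Then gently push the drawer fully home, with the stack still standing seated and upright. Leave the flat tin and the other things on the desk where they are.

Things in the scene. Friction and masses are not known exactly. Their poses are not given: they have to be found in the camera images.
- lid1: Aluminium jar lid, one of up to five alike (absent: None from the start), lying upside down on the desk: dome down, mouth up, 36 mm high, 64 mm across. Origin: lowest point of the dome, on the axis; +z from dome to mouth (up). Dome 18 mm deep, 18 mm wide flat at its lowest point, 52 mm across at its top; there a flat shoulder (z = 18 mm) steps out to the straight skirt. 65 to 105 g.
- lid2: A lid like lid1 (or None). The skirt, 64 mm across, runs from z = 18 to 36 mm, wall 4.2 mm; grip across it from above. The mouth is 55.6 mm wide, the cup's floor at z = 15 mm. One lid's dome drops into another's mouth and centres itself until its shoulder rests on the rim: each nested lid stands 18 mm above the one below.
- lid3: A lid like lid1 and lid2, same sizes (None if absent from this start).
- lid4: A lid like lid1 and lid2, same sizes (None if absent from this start).
- lid5: A lid like lid1 and lid2, same sizes (None if absent from this start).
- weight: Dark steel paperweight, 52 mm high, heavy below: a dome below like a lid's (18 mm deep, 52 mm across at z = 18 mm), a flange 62 mm across from z = 18 to 26 mm whose underside comes to rest on a lid's rim, and a plain round wooden knob 26 mm across from z = 26 to 52 mm to grip from above. Origin: lowest point of the dome on the axis, +z up through the knob. 0.24 to 0.39 kg.
- cradle (a point): Centre of the top rim of the wooden ring fixed on the drawer's floor (moves with the drawer): 68 mm outer, 55.6 mm inner diameter, 22 mm high. A lid's dome drops in until its shoulder rests on the rim (lid origin then 18 mm below this point). +x points into the unit (the way the drawer shuts), +z up. Drawer's side walls: 84 mm to either side, as high as this point.
- handle (a point): Middle of the drawer's bar handle: an 11 mm thick bar, 100 mm long along y, 46 mm above the desk, 35 mm off the outer face of the drawer's front panel, whose top edge is 58 mm above the desk. The front panel's inner face is 62 mm from the ring's axis. +x points into the unit: push along it. Shut, the bar still stands 43 mm off the unit's front.
- drawer (a joint): How far the drawer is open, m: 0 = fully home against its stop, 0.18 = fully open; starts at 0.155 to 0.175. About 3 N of friction; stays where left. It slides in a fixed clear plastic unit, 200 x 200 mm, 178 mm high, open in front; at value q the unit's front is (q - 0.062) m beyond the ring's axis. Its opening is 188 mm wide, 172 mm high: five lids and the weight (160 mm high) pass under.
- flat_tin: Bystander among the lids: plain flat steel tin, 62 mm across, 22 mm high; no dome, no mouth. Origin: centre of its underside.
- tape: Bystander among the lids: roll of clear sticky tape lying flat, 64 mm across, 19 mm high, with a hole in the middle. Origin: centre of its underside.
- mug: Bystander: white mug, 80 mm across, 95 mm high, left of the drawer. Origin: centre of its underside.
- glue: Bystander: white glue bottle, 48 mm across, 130 mm high, left of the drawer. Origin: centre of its underside.
- jar1: Bystander: closed glass jar, 68 mm across, 90 mm high, beyond the lids, right of the unit. Origin: centre of its underside.
- jar2: Bystander: a second such jar beside it.
- stapler: Bystander: black and grey stapler, 130 x 32 mm, 45 mm high, left of the drawer. Origin: centre of its underside, +x along its length.
Mind the look-alikes: they are no part of the job. What is shaped like the lid4 but green is not meant.

How it is judged:
On the way, in this order (a step that is already met when the one before it is completed fails the run):
1. with the drawer still open, all the lids are nested dome down in the wooden ring, let go (horizontal distance between each of lid1, lid2, lid3, lid4, lid5 and cradle below 0.006 m and angle between each of lid1, lid2, lid3, lid4, lid5's own z axis and vertical below 0.1 rad and z of lid1 in the frame of cradle between -0.024 and 0.064 m and z of lid2 in the frame of cradle between -0.024 and 0.064 m and z of lid3 in the frame of cradle between -0.024 and 0.064 m and z of lid4 in the frame of cradle between -0.024 and 0.064 m and z of lid5 in the frame of cradle between -0.024 and 0.064 m and linear speed of each of lid1, lid2, lid3, lid4, lid5, weight below 0.02 m/s and contact force between the fingers and lid1 below 0.05 N and contact force between the fingers and lid2 below 0.05 N and contact force between the fingers and lid3 below 0.05 N and contact force between the fingers and lid4 below 0.05 N and contact force between the fingers and lid5 below 0.05 N and contact force between the fingers and weight below 0.05 N and value of joint drawer above 0.1 m), for 0.2 s.
2. with the drawer still open, the weight is seated in the top lid, let go (all of step 1 and horizontal distance between weight and cradle below 0.006 m and angle between weight's own z axis and vertical below 0.1 rad and z of weight in the frame of cradle below 0.08 m and z of weight in the frame of lid1 above 0.012 m and z of weight in the frame of lid2 above 0.012 m and z of weight in the frame of lid3 above 0.012 m and z of weight in the frame of lid4 above 0.012 m and z of weight in the frame of lid5 above 0.012 m), for 0.2 s.
3. the drawer is pushed home (value of joint drawer below 0.004 m), for 0.2 s.
At the end, for the whole second after the job is handed in: Every lid present is within 6 mm of the ring's axis, dome down, within 0.10 rad of upright and resting in the stack; the weight is above all of them, within 6 mm of the axis and 0.10 rad of upright; all are at rest; the drawer is within 4 mm of its stop (horizontal distance between each of lid1, lid2, lid3, lid4, lid5, weight and cradle below 0.006 m and angle between each of lid1, lid2, lid3, lid4, lid5, weight's own z axis and vertical below 0.1 rad and z of lid1 in the frame of cradle between -0.024 and 0.064 m and z of lid2 in the frame of cradle between -0.024 and 0.064 m and z of lid3 in the frame of cradle between -0.024 and 0.064 m and z of lid4 in the frame of cradle between -0.024 and 0.064 m and z of lid5 in the frame of cradle between -0.024 and 0.064 m and z of weight in the frame of cradle below 0.08 m and z of weight in the frame of lid1 above 0.012 m and z of weight in the frame of lid2 above 0.012 m and z of weight in the frame of lid3 above 0.012 m and z of weight in the frame of lid4 above 0.012 m and z of weight in the frame of lid5 above 0.012 m and linear speed of each of lid1, lid2, lid3, lid4, lid5, weight below 0.02 m/s and contact force between the fingers and lid1 below 0.05 N and contact force between the fingers and lid2 below 0.05 N and contact force between the fingers and lid3 below 0.05 N and contact force between the fingers and lid4 below 0.05 N and contact force between the fingers and lid5 below 0.05 N and contact force between the fingers and weight below 0.05 N and value of joint drawer below 0.004 m); the robot touches nothing.
It fails at once if the drawer is slammed (faster than 0.35 m/s) (velocity of joint drawer below -0.35 m/s).
It fails at once if the mug, glue, jars or stapler is moved more than 40 mm (distance of any of mug, glue, jar1, jar2, stapler from where it was at the start of the episode above 0.04 m).
It fails at once if the flat tin or the tape is moved more than 120 mm, or put in the drawer (distance of any of flat_tin, tape from where it was at the start of the episode above 0.12 m or horizontal distance between any of flat_tin, tape and cradle below 0.06 m).
Of lid1, lid2, lid3, lid4, lid5 only 3 to 5 are there at a start; the rules pass over those that are not, and their reading is None.
At some moment in a run one of flat_tin, tape may be knocked a few centimetres aside while the robot is not near it.
Once in a run the grip may slacken for a moment while it holds something.
It also fails if it takes over 210 s, if anything falls off the work surface, if the arm or the gripper's body presses on something with over 40 N, if the wrist force passes 120 N, or if a joint passes its speed limit or range.

## Working session

There is one attempt and no reset: what is moved stays moved. The work goes in short steps, each a Python script; the robot and the scene stay as the last script left them, time stands still between calls to the robot, and variables do not carry over. Pictures are saved under pics/ and viewed, about 12 in all and at most 16, crops included, and the job is handed in when it is done.

```bash
ls; mkdir -p pics; cat > h.py <<'E'
import numpy as np, cv2
from station import ctrl, get_state, vision, ticket, models
from scipy.spatial.transform import Rotation as Rn
def q2R(q): return Rn.from_quat([q[1],q[2],q[3],q[0]]).as_matrix()
def R2q(R):
    a=Rn.from_matrix(R).as_quat(); return [a[3],a[0],a[1],a[2]]
def cam2world(cam,state=None):
    c=vision.camera_info(cam)
    if cam=="wrist":
        s=state or get_state(); T=np.eye(4);T[:3,:3]=q2R(s["eef_rot"]);T[:3,3]=s["tcp_pos"]
        return T@np.array(c["hand_eye"])
    R=np.array(c["R"]);T=np.eye(4);T[:3,:3]=R.T;T[:3,3]=-R.T@np.array(c["t"]);return T
def rays(cam,px):
    c=vision.camera_info(cam)
    u=cv2.undistortPoints(np.array(px,float).reshape(-1,1,2),np.array(c["mtx"]),np.array(c["dist_coeffs"])).reshape(-1,2)
    return np.c_[u,np.ones(len(u))]
def onplane(cam,px,z,T=None):
    T=cam2world(cam) if T is None else T
    d=rays(cam,px)@T[:3,:3].T; o=T[:3,3]
    return o+d*((z-o[2])/d[:,2])[:,None]
def cloud(cam,depth,mask,T=None):
    T=cam2world(cam) if T is None else T
    v,u=np.nonzero(mask&(depth>0))
    P=rays(cam,np.c_[u,v])*depth[v,u][:,None]
    return P@T[:3,:3].T+T[:3,3]
def down(yaw):  # jaw (tool y) direction at yaw from world y; tool z down
    return R2q(Rn.from_euler('z',yaw).as_matrix()@np.diag([1.,-1,-1]))
E
python3 - <<'E'
from h import *
s=get_state();print(s["time"],s["eef_rot"],s["width"],ctrl.pinch_z)
for cam in("top","side"):
    im,d=vision.grab_frame(cam);cv2.imwrite(f"pics/{cam}0.png",im);np.save(f"{cam}0.npy",d)
    print(cam,cam2world(cam)[:3,3].round(3))
    for n in("lid1","weight","cradle","handle","flat_tin","tape","mug","glue","jar1","stapler"):
        for r in models.masks_of(cam,n):
            m=r["mask"];P=cloud(cam,d,m)
            print(n,round(r["p"],2),np.round(r["point"]),m.sum(),np.median(P,axis=0).round(3) if len(P) else None, np.percentile(P[:,2],95).round(3) if len(P) else None, im[m].mean(0).round())
E
```

```text
pics
0.0 [-1.90591369e-04  2.23512177e-01  9.74700732e-01 -8.68471798e-04] 0.08528297418033345 -0.0187
top [0.354 0.036 1.302]
lid1 0.9 [283. 267.] 385 [ 0.353 -0.044  0.017] 0.038 [ 57. 154.  43.]
lid1 0.89 [246. 248.] 382 [0.405 0.077 0.016] 0.038 [ 56. 153.  44.]
lid1 0.77 [361. 235.] 357 [ 0.454 -0.291  0.018] 0.038 [202. 202. 201.]
lid1 0.67 [330. 275.] 361 [ 0.335 -0.191  0.018] 0.038 [ 57. 154.  32.]
lid1 0.6 [360. 196.] 343 [ 0.578 -0.285  0.019] 0.039 [200. 201. 201.]
lid1 0.57 [285. 199.] 331 [ 0.576 -0.04   0.018] 0.04 [209. 210. 210.]
lid1 0.53 [327. 197.] 343 [ 0.574 -0.172  0.018] 0.039 [204. 206. 206.]
weight 0.54 [277. 232.] 314 [ 0.461 -0.024  0.027] 0.055 [ 78.  87. 101.]
weight 0.46 [141. 175.] 299 [0.615 0.405 0.087] 0.131 [106. 139. 162.]
cradle 0.71 [203. 190.] 3781 [0.582 0.219 0.016] 0.054 [185. 201. 202.]
cradle 0.67 [140. 265.] 528 [0.345 0.404 0.039] 0.05 [ 96.  99. 108.]
handle 0.6 [203. 194.] 3797 [0.581 0.219 0.016] 0.054 [186. 202. 202.]
flat_tin 0.62 [400. 236.] 324 [ 0.443 -0.398  0.022] 0.027 [192. 205. 200.]
flat_tin 0.39 [202. 195.] 3805 [0.582 0.2
[... 1431 characters left out ...]
318. 330.] 630 [ 0.443 -0.403  0.022] 0.024 [141. 151. 153.]
tape 0.78 [258. 256.] 407 [ 0.461 -0.15   0.019] 0.021 [124. 143. 159.]
tape 0.58 [330. 200.] 686 [ 0.735 -0.131  0.062] 0.091 [140. 148. 152.]
mug 0.98 [175. 140.] 674 [0.499 0.452 0.06 ] 0.093 [123. 135. 144.]
glue 0.85 [210. 135.] 367 [0.616 0.4   0.058] 0.123 [116. 133. 147.]
jar1 0.96 [333. 200.] 677 [ 0.734 -0.131  0.062] 0.091 [139. 147. 151.]
jar1 0.61 [304. 181.] 586 [ 0.72  -0.017  0.063] 0.09 [126. 139. 147.]
jar1 0.24 [318. 328.] 660 [ 0.442 -0.403  0.021] 0.024 [139. 149. 151.]
stapler 0.94 [146. 165.] 404 [0.348 0.4   0.027] 0.045 [62. 66. 74.]
stapler 0.69 [328. 266.] 455 [ 0.582 -0.28   0.023] 0.037 [159. 165. 166.]
```

View pics/top0.png

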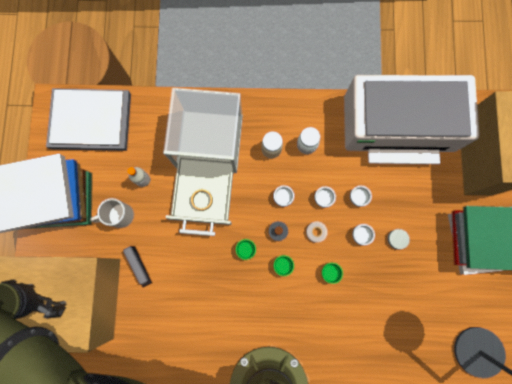

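View pics/side0.png

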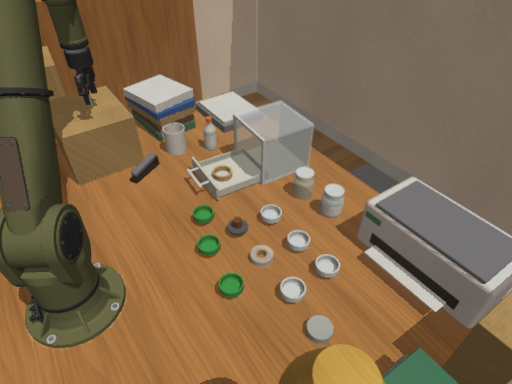

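Four aluminium lids at about (283,197), (325,197), (360,196) and (363,235) in the top view. The three green ones are decoys. The weight is at (277,232), the tape at (317,232), the flat tin at (399,239) and the ring at (202,200).

```bash
cat >> h.py <<'E'
from scipy.optimize import least_squares
HE=np.array(vision.camera_info("wrist")["hand_eye"])
def fitring(P,c0,z,rmid,tol=.005,rad=.05):
    m=(abs(P[:,2]-z)<tol)&(np.hypot(*(P[:,:2]-c0).T)<rad); Q=P[m]
    f=lambda c:np.hypot(Q[:,0]-c[0],Q[:,1]-c[1])-rmid
    r=least_squares(f,c0,loss='soft_l1',f_scale=.002)
    res=f(r.x); k=abs(res)<.006
    return r.x,k.sum(),np.std(res[k]).round(4),np.median(Q[k,2]).round(4)
def look(xy,yaw,h=.22,name=None):
    """put the camera over xy with TCP height h, grab"""
    R=q2R(down(yaw)); o=R@HE[:3,3]
    # aim the optical axis at xy on z=.03
    d=R@HE[:3,2]; d=d/-d[2]; p=np.array([xy[0]-o[0]-d[0]*(h+o[2]-.03),xy[1]-o[1]-d[1]*(h+o[2]-.03),h])
    ctrl.movep(p,down(yaw)); ctrl.pause(.3)
    s=get_state(); im,d=vision.grab_frame("wrist"); T=cam2world("wrist",s)
    if name: cv2.imwrite(f"pics/{name}.png",im)
    return im,d,T
E
python3 - <<'E'
from h import *
print(HE.round(3))
d=np.load("top0.npy"); P=cloud("top",d,np.ones_like(d,bool))
for n,c,z,r in[("A",(.578,-.037),.036,.030),("B",(.577,-.17),.036,.03),("C",(.58,-.283),.036,.03),("D",(.457,-.288),.036,.03)]:
    print(n,fitring(P,np.array(c),z,r,.006))
px=onplane("top",[[202,200]],.03)[0];print("ring",px)
q=P[np.hypot(P[:,0]-px[0],P[:,1]-px[1])<.03];print(np.histogram(q[:,2],bins=np.arange(-.005,.06,.005)))
# unit walls/top for the direction
# handle bar
b=P[(P[:,2]>.038)&(P[:,2]<.062)&(P[:,0]>.4)&(P[:,0]<.55)&(P[:,1]>.1)&(P[:,1]<.33)];print(len(b))
for y in np.arange(.12,.33,.02):
    k=b[abs(b[:,1]-y)<.01]
    if len(k):print(round(y,2),np.sort(k[:,0]).round(3)[[0,len(k)//4,len(k)//2,-1]])
for yaw in(-.5,0,.5,1.57,3.14,-1.57):
    print(yaw,[None if (j:=ctrl.ik([x,y,z],down(yaw))) is None else round(j[6],2) for x,y,z in((.59,.22,.25),(.58,-.28,.05),(.457,-.288,.05),(.46,-.024,.05),(.65,.2,.04))])
E
```

```text
[[-0.002 -0.947 -0.32   0.081]
 [ 1.    -0.001 -0.001 -0.   ]
 [ 0.    -0.32   0.947 -0.143]
 [ 0.     0.     0.     1.   ]]
A (array([ 0.57259793, -0.04024954]), np.int64(86), np.float64(0.0013), np.float64(0.0366))
B (array([ 0.57203582, -0.17000094]), np.int64(93), np.float64(0.0015), np.float64(0.0355))
C (array([ 0.57672268, -0.28092939]), np.int64(99), np.float64(0.0017), np.float64(0.0354))
D (array([ 0.45326284, -0.28772425]), np.int64(98), np.float64(0.0015), np.float64(0.0361))
ring [0.55317425 0.21672489 0.03      ]
(array([  0,   0,   5,  95, 101,  10,   5,  23,  29,   3,   0,   0]), array([-0.005,  0.   ,  0.005,  0.01 ,  0.015,  0.02 ,  0.025,  0.03 ,
        0.035,  0.04 ,  0.045,  0.05 ,  0.055]))
415
0.12 [0.48  0.481 0.482 0.485]
0.14 [0.481 0.482 0.485 0.544]
0.16 [0.482 0.483 0.485 0.49 ]
0.18 [0.445 0.451 0.466 0.549]
0.2 [0.442 0.448 0.454 0.543]
0.22 [0.444 0.447 0.457 0.526]
0.24 [0.444 0.45  0.488 0.548]
0.26 [0.447 0.453 0.471 0.498]
0.28 [0.449 0.455 0.492 0.498]
0.3 [0.489 0.491 0.495 0.547]
0.32 [0.491 0.492 0.494 0.501]
-0.5 [np.float64(-1.85), np.float64(-1.05), np.float64(-0.84), np.float64(-1.27), np.float64(-1.58)]
0 [np.float64(-1.73), np.float64(-0.7), np.float64(-0.39), np.float64(-1.18), np.float64(-1.57)]
0.5 [np.float64(-1.3), np.float64(-0.26), np.float64(0.14), np.float64(-0.73), np.float64(-1.15)]
1.57 [np.float64(-0.36), np.float64(0.66), np.float64(1.06), np.float64(0.14), np.float64(-0.3)]
3.14 [np.float64(1.05), np.float64(1.92), np.float64(2.05), np.float64(1.36), np.float64(1.02)]
-1.57 [np.float64(2.42), np.float64(-1.86), np.float64(-1.61), np.float64(2.56), np.float64(2.31)]
```

```bash
cat >> h.py <<'E'
YAW=np.pi-.055
E
python3 - <<'E'
from h import *
ctrl.movep([.45,.30,.28],down(YAW))
im,d,T=look((.555,.217),YAW,.2,"ring0")
P=cloud("wrist",d,np.ones_like(d,bool),T)
q=P[np.hypot(P[:,0]-.555,P[:,1]-.217)<.045];print(np.histogram(q[:,2],bins=np.arange(-.005,.06,.005)))
print(fitring(P,np.array([.555,.217]),.034,.0309,.005))
# walls: drawer sides & front
w=P[(P[:,2]>.05)&(P[:,2]<.065)];
for y in np.arange(.12,.32,.02):
    k=w[abs(w[:,1]-y)<.01]
    if len(k)>5:print(round(y,2),np.percentile(k[:,0],[5,50,95]).round(3))
print(get_state()["tcp_pos"],get_state()["time"])
im,d,T=look((.5726,-.0402),YAW,.2,"lidA")
P=cloud("wrist",d,np.ones_like(d,bool),T);print(fitring(P,np.array([.5726,-.0402]),.036,.0299,.005))
im2=np.hstack([cv2.imread("pics/ring0.png"),im]);cv2.imwrite("pics/two.png",cv2.resize(im2,(800,300)))
E
```

```text
(array([   0,    0,    0, 2925, 1262,  196,  189,  295, 1145,    0,    0,
          0]), array([-0.005,  0.   ,  0.005,  0.01 ,  0.015,  0.02 ,  0.025,  0.03 ,
        0.035,  0.04 ,  0.045,  0.05 ,  0.055]))
(array([0.55642659, 0.21862587]), np.int64(1466), np.float64(0.0019), np.float64(0.0361))
0.12 [0.483 0.692 0.751]
0.14 [0.482 0.485 0.49 ]
0.16 [0.483 0.487 0.491]
0.18 [0.447 0.473 0.491]
0.2 [0.448 0.456 0.493]
0.22 [0.449 0.457 0.494]
0.24 [0.451 0.459 0.496]
0.26 [0.452 0.475 0.497]
0.28 [0.454 0.493 0.499]
0.3 [0.494 0.668 0.76 ]
[0.53036291 0.21954268 0.2006196 ] 3.2833
(array([ 0.57331035, -0.0407806 ]), np.int64(1027), np.float64(0.0013), np.float64(0.0363))
```

View pics/two.png

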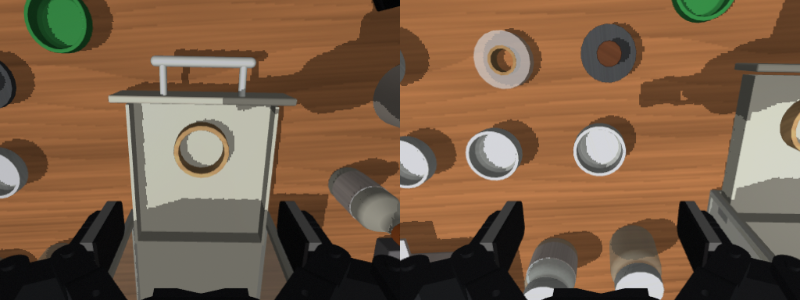

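```bash
cat >> h.py <<'E'
RING=np.array([.5564,.2186]); GZ=.013
def go(x,y,z,v=.1): ctrl.movel([x,y,z],max_speed=v)
def locate(xy,z=.036,h=.2,name=None):
    im,d,T=look(xy,YAW,h,name); P=cloud("wrist",d,np.ones_like(d,bool),T); return fitring(P,np.array(xy),z,.0299 if z>0 else .0309)
def st(tag):
    s=get_state(); print(tag,round(s["time"],1),np.round(s["tcp_pos"],4),"w",round(s["width"],4),"F",np.round(s["contact_force"],1)); return s
E
python3 - <<'E'
from h import *
A=np.array([.5733,-.0408])
ctrl.movep([*A,.12],down(YAW)); go(*A,GZ,.08); st("down")
ctrl.close_gripper(30); st("closed"); ctrl.ungrasp(); st("open"); go(*A,.12)
r=locate(A); print(r)
A2=r[0]
ctrl.movep([A2[0],A[1],.12],down(YAW)); go(A2[0],A[1],GZ,.08); ctrl.close_gripper(50); st("closed")
go(A2[0],A[1],.1,.08); st("up"); im,d=vision.grab_frame("wrist"); cv2.imwrite("pics/held.png",im)
E
```

```text
down 6.6 [ 0.5737 -0.0408  0.0135] w 0.0851 F [-0.3 -0.   0.2]
closed 6.9 [ 0.5737 -0.0409  0.0139] w 0.064 F [-1.1 -0.8  6.2]
open 7.3 [ 0.5733 -0.0408  0.0129] w 0.0853 F [-0.  -0.2 -0.4]
(array([ 0.57345399, -0.04156606]), np.int64(1019), np.float64(0.0013), np.float64(0.0362))
closed 11.5 [ 0.5738 -0.0408  0.0141] w 0.0628 F [-2.   0.5  9.1]
up 12.8 [ 0.5731 -0.0408  0.0994] w 0.0631 F [ 0.8 -0.2 -1.2]
```

View pics/held.png

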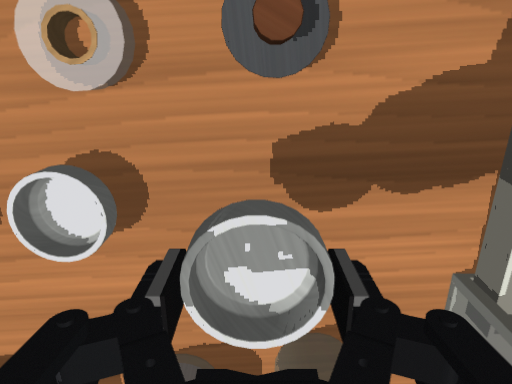

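```bash
cat >> h.py <<'E'
RINGT=np.array([.5564,.2194])
def held():
    """pose of the held lid's rim relative to TCP, from the wrist depth"""
    s=get_state(); im,d=vision.grab_frame("wrist"); T=cam2world("wrist",s); t=np.array(s["tcp_pos"])
    P=cloud("wrist",d,np.ones_like(d,bool),T)-t
    Q=P[(np.hypot(P[:,0],P[:,1])<.036)&(abs(P[:,2]-.0225)<.008)&(np.hypot(P[:,0],P[:,1])>.024)]
    c=np.median(Q,0)
    for _ in range(4):
        A=np.c_[Q[:,:2],np.ones(len(Q))]; ab=np.linalg.lstsq(A,Q[:,2],rcond=None)[0]; Q=Q[abs(Q[:,2]-A@ab)<.0025]
    f=lambda c:np.hypot(Q[:,0]-c[0],Q[:,1]-c[1])-.0299
    r=least_squares(f,[0,0],loss='soft_l1',f_scale=.002).x
    print("held c",r.round(4),"tilt",ab[:2].round(3),"rim z",ab[2].round(4),len(Q)); return r,ab
def place(k,dx=0.,z0=.0):
    """k lids already in the ring; carry and set down"""
    h=.14+.018*k
    p=get_state()["tcp_pos"]; go(p[0],p[1],h,.12)
    ctrl.movep([RINGT[0]-dx,RINGT[1],h],down(YAW)); s=st("over"); held()
    zt=GZ+.0185+.018*k+z0
    go(RINGT[0]-dx,RINGT[1],zt+.012,.08); st("above")
    go(RINGT[0]-dx,RINGT[1],zt+.001,.04); st("touch")
E
python3 - <<'E'
from h import *
held(); place(0)
E
```

```text
held c [ 0.0001 -0.0006] tilt [-0.007  0.001] rim z 0.0219 5125
over 14.4 [0.5569 0.2171 0.1395] w 0.0627 F [ 0.3 -0.6 -0.7]
held c [ 0.0002 -0.0006] tilt [-0.006 -0.002] rim z 0.022 5065
above 15.8 [0.5568 0.2196 0.044 ] w 0.0629 F [ 0.  -0.  -0.6]
touch 16.2 [0.5565 0.2194 0.0323] w 0.0629 F [ 0.1 -0.6  0.6]
```

```bash
python3 - <<'E'
from h import *
ctrl.ungrasp(); st("open"); go(*RINGT,.15,.12)
print("in ring", locate(RING,z=.054,name="p1"))
r=locate([.572,-.170]); print("B",r)
B=np.array([r[0][0],r[0][1]+.0007])
ctrl.movep([*B,.12],down(YAW)); go(*B,GZ,.08); ctrl.close_gripper(50); st("closed"); go(*B,.1,.1); held()
place(1)
E
```

```text
open 16.6 [0.5563 0.2194 0.0324] w 0.0853 F [ 0.8 -0.5 -0.3]
in ring (array([0.5562027 , 0.21858515]), np.int64(1147), np.float64(0.0013), np.float64(0.0543))
B (array([ 0.57228147, -0.17127803]), np.int64(1029), np.float64(0.0013), np.float64(0.0362))
closed 22.4 [ 0.5727 -0.1706  0.0141] w 0.0626 F [-1.9  0.1  8.7]
held c [ 0.0002 -0.0006] tilt [-0.006  0.   ] rim z 0.022 5045
over 25.6 [0.5571 0.2174 0.1578] w 0.0629 F [ 0.5 -0.3 -1.4]
held c [ 0.0002 -0.0006] tilt [-0.005 -0.002] rim z 0.022 5065
above 27.0 [0.5568 0.2196 0.0621] w 0.0626 F [ 0.3 -0.3 -0.4]
touch 27.4 [0.5564 0.2194 0.0503] w 0.0623 F [-0.5  0.4  0.1]
```

```bash
python3 - <<'E'
from h import *
def finish(k):
    ctrl.ungrasp(); st("open"); go(*RINGT,.15+.018*k,.12)
    r=locate(RING,z=.054+.018*k); print("in ring", r)
    assert np.hypot(*(r[0]-[.5562,.2186]))<.002 and abs(r[3]-.054-.018*k)<.0015
finish(1)
for k,xy in((2,[.5767,-.281]),(3,[.4533,-.2877])):
    r=locate(xy); print("lid",r); assert r[2]<.0016 and r[1]>900
    B=np.array([r[0][0],r[0][1]+.0007])
    ctrl.movep([*B,.12],down(YAW)); go(*B,GZ,.08); ctrl.close_gripper(50); st("closed"); go(*B,.1,.1)
    c,ab=held(); place(k); assert get_state()["width"]>.06 and abs(ab[2]-.022)<.002
    finish(k)
E
```

```text
open 27.8 [0.5564 0.2194 0.0505] w 0.0855 F [0.3 0.  0.8]
in ring (array([0.55609776, 0.21860132]), np.int64(1292), np.float64(0.0013), np.float64(0.0723))
lid (array([ 0.5770366 , -0.28307581]), np.int64(1021), np.float64(0.0013), np.float64(0.0362))
closed 34.0 [ 0.5775 -0.2825  0.0141] w 0.0616 F [-1.6  0.9  5.1]
held c [ 0.0003 -0.0006] tilt [-0.007  0.001] rim z 0.022 5049
over 37.7 [0.5571 0.2177 0.1759] w 0.0621 F [-0.5 -1.  -0.3]
held c [ 0.0003 -0.0006] tilt [-0.005 -0.001] rim z 0.0221 5038
above 39.1 [0.5568 0.2196 0.0801] w 0.0621 F [-0.2  0.2 -0.9]
touch 39.5 [0.5563 0.2193 0.0682] w 0.0622 F [-0.1 -0.4 -0.4]
open 39.9 [0.5564 0.2194 0.0685] w 0.0854 F [-0.3  0.3 -0.3]
in ring (array([0.55606241, 0.21859   ]), np.int64(1474), np.float64(0.0013), np.float64(0.0902))
lid (array([ 0.45594468, -0.28860359]), np.int64(1024), np.float64(0.0013), np.float64(0.0362))
closed 46.1 [ 0.4561 -0.2881  0.0138] w 0.0614 F [-1.3 -0.   7. ]
held c [ 0.0003 -0.0006] tilt [-0.005  0.003] rim z 0.0223 4942
over 50.0 [0.5569 0.2176 0.1939] w 0.0615 F [ 0.3 -0.7 -1.3]
held c [ 0.0003 -0.0006] tilt [-0.005  0.002] rim z 0.0223 4935
above 51.4 [0.5567 0.2196 0.098 ] w 0.0613 F [ 0.5  0.8 -1.2]
touch 51.8 [0.5562 0.2193 0.0861] w 0.0612 F [ 0.8 -0.3 -0.5]
open 52.2 [0.5565 0.2194 0.0866] w 0.085 F [ 0.9 -0.2  0. ]
in ring (array([0.5560655 , 0.21862796]), np.int64(1672), np.float64(0.0013), np.float64(0.1082))
```

```bash
python3 - <<'E'
from h import *
im,d,T=look((.459,-.028),YAW,.2,"w0"); P=cloud("wrist",d,np.ones_like(d,bool),T)
c0=np.array([.459,-.028]); r=np.hypot(*(P[:,:2]-c0).T)
k=P[(r<.03)&(abs(P[:,2]-.052)<.003)]; f=P[(r<.045)&(abs(P[:,2]-.026)<.003)]
ck=cv2.minEnclosingCircle(k[:,:2].astype(np.float32)); cf=cv2.minEnclosingCircle(f[:,:2].astype(np.float32)); print(ck,k.mean(0),np.median(k[:,2]),cf,len(k),len(f))
ti,_=vision.grab_frame("top"); cv2.imwrite("pics/both.png",cv2.resize(np.hstack([ti,im]),(800,300)))
E
```

```text
((0.4629270136356354, -0.02529146894812584), 0.013090125285089016) [ 0.46232886 -0.02490042  0.05230309] 0.05236828492945522 ((0.46314629912376404, -0.0252681877464056), 0.03125019744038582) 599 2220
```

View pics/both.png

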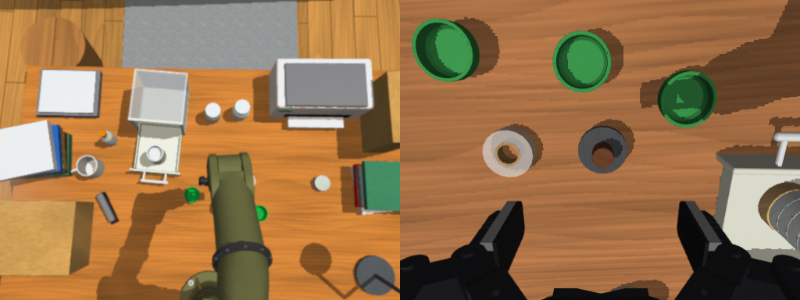

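The stack stands in the ring, no aluminium lids are left on the desk, and the weight is isolated. I'll grasp the knob next.

```bash
python3 - <<'E'
from h import *
W=np.array([.4630,-.0253+.0007])
ctrl.movep([*W,.14],down(YAW)); go(*W,.0295,.08); st("down"); ctrl.close_gripper(80); s=st("closed"); go(*W,.12,.08); st("up")
go(*W,.24,.12)
X=np.array([.5561,.2194]); ctrl.movep([*X,.24],down(YAW)); s=st("over")
im,d=vision.grab_frame("wrist"); cv2.imwrite("pics/wheld.png",im)
T=cam2world("wrist",s); P=cloud("wrist",d,np.ones_like(d,bool),T)-s["tcp_pos"]
f=P[(np.hypot(P[:,0],P[:,1])<.04)&(P[:,2]<.006)&(P[:,2]>-.012)&(P[:,0]<.02)]
print(len(f),np.median(f[:,2])); 
f=f[abs(f[:,2]-np.median(f[:,2]))<.004];A=np.c_[f[:,:2],np.ones(len(f))];print("plane",np.linalg.lstsq(A,f[:,2],rcond=None)[0].round(4),cv2.minEnclosingCircle(f[:,:2].astype(np.float32)))
E
```

```text
down 57.2 [ 0.4633 -0.0246  0.0299] w 0.0851 F [-0.4  0.2  0.2]
closed 57.8 [ 0.4631 -0.0245  0.0299] w 0.0232 F [-0.7  1.1  5.7]
up 59.1 [ 0.4626 -0.0246  0.1196] w 0.0234 F [ 0.   0.1 -3.7]
over 61.3 [0.5562 0.2171 0.2395] w 0.0237 F [ 0.4  0.2 -3.4]
5819 -0.003395886656669289
plane [ 0.0203  0.002  -0.0031] ((-0.00013416582078207284, -0.0005309582338668406), 0.0309922993183136)
```

View pics/wheld.png

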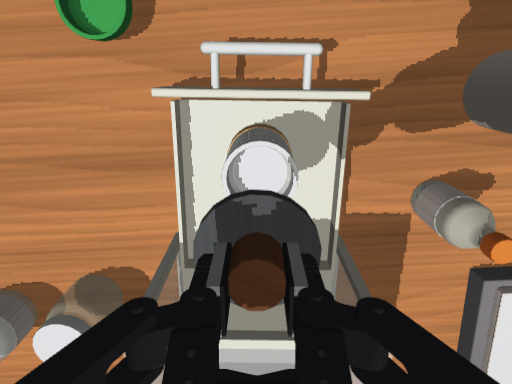

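```bash
python3 - <<'E'
from h import *
X=(.5561,.2194)
go(*X,.135,.08); st("a"); go(*X,.1220,.03); s=st("b")
if s["contact_force"][2]<2: go(*X,.1202,.02); st("c")
ctrl.ungrasp(); st("open"); go(*X,.24,.1); ctrl.pause(.3)
im,d,T=look(RING,YAW,.26,"w2"); P=cloud("wrist",d,np.ones_like(d,bool),T)
r=np.hypot(*(P[:,:2]-[.556,.2186]).T)
for z in(.142,.116):
    q=P[(r<.04)&(abs(P[:,2]-z)<.004)]; print(len(q),np.median(q[:,2]),cv2.minEnclosingCircle(q[:,:2].astype(np.float32)))
si,_=vision.grab_frame("side"); cv2.imwrite("pics/s2.png",cv2.resize(np.hstack([si[100:260,120:333],cv2.resize(im,(213,160))]),(800,300)))
E
```

```text
a 62.8 [0.5564 0.2196 0.1356] w 0.0236 F [-0.  -1.1 -3.2]
b 63.4 [0.556  0.2194 0.1218] w 0.0234 F [ 0.4 -0.  -3.7]
c 63.6 [0.5562 0.2195 0.1203] w 0.0234 F [ 0.1  0.4 -4.1]
open 64.3 [0.5561 0.2194 0.1202] w 0.0855 F [-0.3 -0.  -0.9]
697 0.1423981627235547 ((0.5560309886932373, 0.2188902199268341), 0.013087277300655842)
2485 0.11649751757311588 ((0.5563050508499146, 0.2185843586921692), 0.031301870942115784)
```

View pics/s2.png

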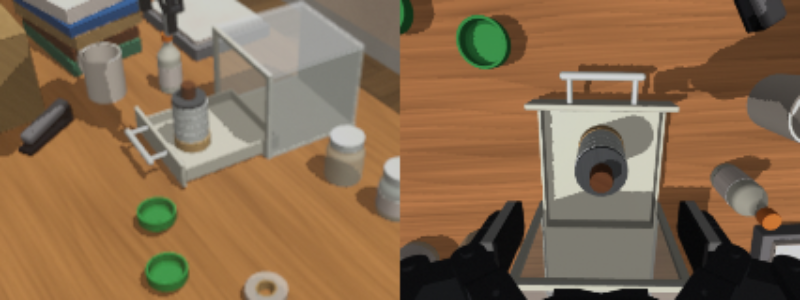

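```bash
python3 - <<'E'
from h import *
a=-.062; u=np.array([np.cos(a),np.sin(a)]); H=np.array([.5561,.2190])-.103*u; q=down(np.pi+a)
S=H-.045*u; print(S,ctrl.ik([*S,.033],q) is not None, ctrl.ik([*(H+.16*u),.033],q) is not None)
p=get_state()["tcp_pos"]; go(p[0],p[1],.28)
ctrl.movep([*S,.28],q); ctrl.close_gripper(30); go(*S,.033,.12); f0=st("start")["contact_force"]
for t in(.020,.10,.14):
    e=H+(t-.018)*u; go(*e,.033,.04); s=st(t)
i=0
while i<20:
    t+=.003; i+=1; e=H+(t-.018)*u; go(*e,.033,.02); f=np.dot(np.array(get_state()["contact_force"])[:2]-f0[:2],u)
    if f<-9: break
st("end"); print(t,f)
im,_=vision.grab_frame("side"); cv2.imwrite("pics/s3.png",cv2.resize(im[80:260,120:360],(800,600)))
E
```

```text
[0.40838436 0.22817012] True True
start 70.4 [0.4086 0.2283 0.0334] w 0.0001 F [-0.2  0.1  0.4]
0.02 71.8 [0.4554 0.2251 0.033 ] w -0.0001 F [-1.5 -0.8 -0.6]
0.1 73.9 [0.5351 0.2205 0.0331] w -0.0001 F [-2.3 -1.5  0.3]
0.14 75.1 [0.5757 0.2185 0.0333] w 0.0003 F [-0.5 -0.5 -0.4]
end 77.8 [0.5992 0.2162 0.0328] w -0.0 F [-11.6  -0.5   6.3]
0.16700000000000004 -11.352208238558353
```

View pics/s3.png

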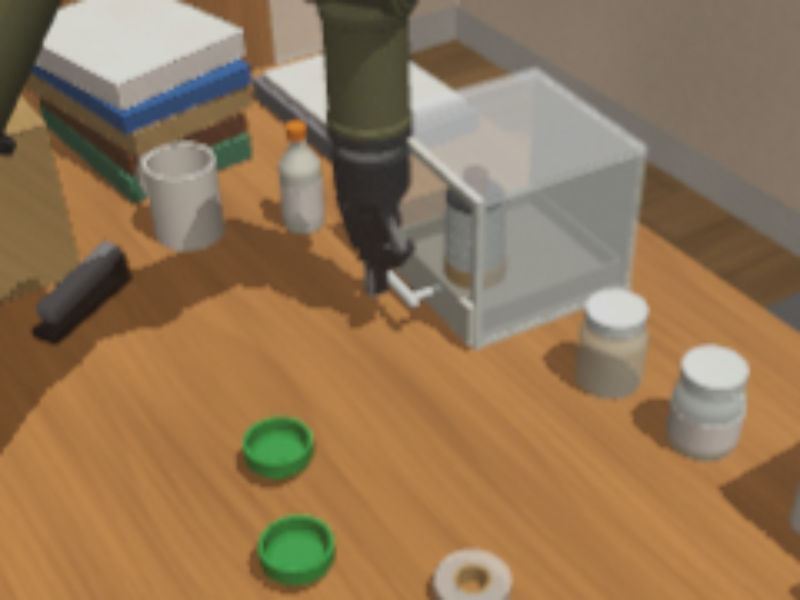

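```bash
python3 - <<'E'
from h import *
a=-.062; u=np.array([np.cos(a),np.sin(a)]); n=np.array([-u[1],u[0]])
p=get_state()["tcp_pos"]; e=np.array(p[:2])-.06*u; go(*e,.033,.08); st("back"); go(*e,.28,.15)
im,d,T=look(np.array([.60,.217]),YAW,.28,"end"); P=cloud("wrist",d,np.ones_like(d,bool),T)
s=(P[:,:2]-[.5561,.2190])@u; l=(P[:,:2]-[.5561,.2190])@n
ti,td=vision.grab_frame("top"); Q=cloud("top",td,np.ones_like(td,bool)); 
for nm,X in(("wrist",P),("top",Q)):
    s=(X[:,:2]-[.5561,.2190])@u; l=(X[:,:2]-[.5561,.2190])@n; z=X[:,2]
    b=(abs(l)<.035)&(z>.036)&(z<.056)&(s<.1)&(s>.02); pn=(abs(l)<.08)&(z>.05)&(z<.064)&(s>.08)&(s<.14); tp=(abs(l)<.095)&(z>.168)&(z<.185)
    k=(abs(l)<.04)&(z>.13)&(z<.15)&(s>.1)
    for t,m in(("bar",b),("panel",pn),("unit top",tp),("knob",k)): print(nm,t,m.sum(),np.percentile(s[m],[1,50,99]).round(4) if m.sum() else "", l[m].mean().round(4) if m.sum() else "",np.median(z[m]).round(4) if m.sum() else "")
cv2.imwrite("pics/e2.png",cv2.resize(np.hstack([im,cv2.resize(ti[80:260,130:370],(512,384))]),(800,300)))
E
```

```text
back 78.8 [0.5402 0.2199 0.0331] w -0.0001 F [ 0.6 -0.1 -0.1]
wrist bar 999 [0.0539 0.0623 0.0954] 0.0005 0.0503
wrist panel 1138 [0.0829 0.0957 0.1026] 0.0003 0.0576
wrist unit top 656 [0.1022 0.1486 0.1704] -0.0074 0.1786
wrist knob 0   
top bar 60 [0.0529 0.0937 0.0991] -0.011 0.0505
top panel 109 [0.0865 0.0965 0.1294] -0.0264 0.0576
top unit top 3906 [0.102  0.2086 0.2988] -0.0085 0.1786
top knob 0
```

View pics/e2.png

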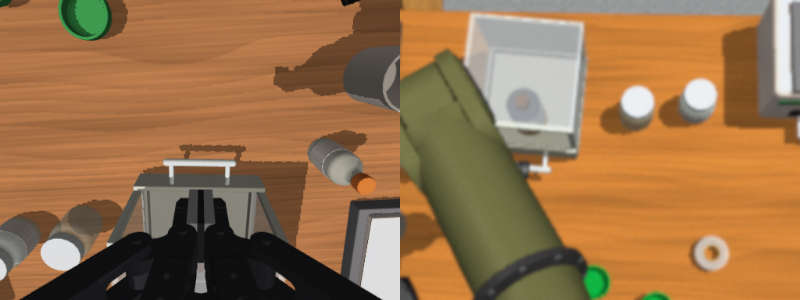

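```bash
python3 - <<'E'
from h import *
ctrl.movep([.42,-.1,.32],down(YAW)); ctrl.pause(.5); st("away")
si,_=vision.grab_frame("side"); ti,td=vision.grab_frame("top")
cv2.imwrite("pics/f.png",np.hstack([cv2.resize(si[100:190,200:320],(400,300)),cv2.resize(ti[80:200,150:310],(400,300))]))
Q=cloud("top",td,np.ones_like(td,bool)); a=-.062; u=np.array([np.cos(a),np.sin(a)]); n=np.array([-u[1],u[0]])
s=(Q[:,:2]-[.5561,.2190])@u; l=(Q[:,:2]-[.5561,.2190])@n; z=Q[:,2]
b=(abs(l)<.05)&(z>.036)&(z<.056)&(s<.075)&(s>.02); tp=(abs(l)<.09)&(abs(z-.178)<.006)
print("bar",b.sum(),s[b].mean(),s[b].min(),s[b].max(),"unit",s[tp].min(),s[tp].max())
E
```

```text
away 83.0 [ 0.4201 -0.0999  0.3199] w 0.0 F [-0.2  0.2  1.2]
bar 123 0.05962690932143453 0.0524473656807053 0.07467375681410167 unit 0.10074006165034723 0.30149529138705966
```

View pics/f.png

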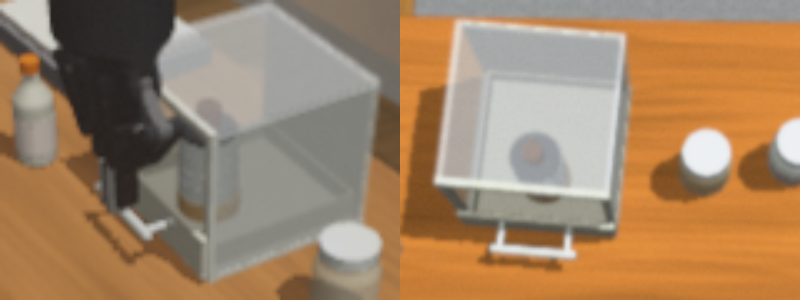

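```bash
python3 -c "
from h import *
print(ticket.close_job()); st('done')"
```

```text
the job is handed in; nothing more can be done
None
the job is handed in; nothing more can be done
```

The job is done and handed in: all four aluminium lids are stacked in the wooden ring, the weight sits in the top lid, and the drawer is pushed home. The three green lids, the tin, the tape and the other things were never touched. It took about 83 s of the 210 s.

- **Stack:** After each placing, the wrist camera showed the lid within about 0.5 mm of the ring's axis. The rims rose 18 mm per lid, so each one is seated. The weight's knob top measured 142.4 mm against the 142.2 mm expected, within about 0.5 mm of the axis.
- **Drawer:** I pushed it slowly until it met about 11 N at the stop. The bar then stood 41 to 43 mm off the unit's front, against the nominal 43 mm when shut.
- **Final look:** With the arm withdrawn, the last pictures showed the stack upright inside the unit. I could only judge this by eye, because the plastic roof hides it from depth. I did not re-measure where the tin and the other things stand.

No check failed; the only disagreement was the 2 mm spread in the bar reading.

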